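Refit the gas hob after washing: burner head, cap, and knob pressed in

TASK

The little gas hob has been washed and needs putting back together: set the burner head flat and centred on the round burner seat, then lay the burner cap flat and centred on top of the head and let go of both. Then take the loose knob, turn it so its D-shaped hole matches the flat of the D-shaped valve spindle, push it fully home on the spindle, and keep pressing so the sprung spindle is held pushed in (as one does when lighting): finish while still holding the knob pressed down, do not let go. Do not disturb the mug, the sugar bowl or the salt shaker.

Things in the scene. Friction and masses are not known exactly. Their poses are not given: they have to be found in the camera images.
- burner_top (a point): Centre of the flat top of the burner seat: a fixed upright aluminium disc, diameter 60 mm, its top 75 mm above the table and 15 mm above the hob's steel top plate. The hob is a fixed white box, 260 x 320 mm, top plate 60 mm above the table, turned by up to 15 degrees. z up.
- shaft_tip (a point): Centre of the top end of the upright D-shaped steel valve spindle on the hob, about 175 mm to the right of the burner seat. A 12 mm rod with one flat 3 mm from its axis; the top 3.5 mm taper by 1.6 mm all round. x points from the axis towards the flat (square to it), z up. Unpressed the tip is 85 mm above the table. It does not turn, it only sinks when pressed.
- valve: Fixed dark collar round the spindle's foot on the hob's top plate: diameter 54 mm, 3 mm high, with a small tooth (6 mm high, 24 to 34 mm from the axis) on the side to which the spindle's flat looks. Origin on the spindle's axis at the top plate (60 mm above the table), x towards the tooth.
- valve_shaft (a joint): How far the valve spindle is pushed down, m: 0 up, 0.006 at the bottom stop. A spring resists: about 3 N at first, 6.6 N at the bottom; it comes up again when let go.
- head: Burner head: loose aluminium disc with dark slots around its side, diameter 54 mm, 20 mm thick, about 120 g; it lies flat on the table. Origin at the centre of its underside, z up.
- cap: Burner cap: loose plain dark steel disc, wider and thinner than the head: diameter 62 mm, 12 mm thick, about 140 g; it lies flat on the table. Origin at the centre of its underside, z up.
- knob: Loose black knob, about 50 g, standing on its underside on the table: a skirt 40 mm across and 18 mm high, on it an upright bar grip 40 mm long (along x), 12 mm wide (along y), from 18 to 42 mm above the underside. A small white pointer line on top of the bar marks its +x end. Origin at the centre of the underside, z up.
- knob_hole (a point): Bottom of the D-shaped hole in the knob, on its axis, 14 mm above the underside, where the hole opens. The hole is 1 mm larger than the spindle all round, its flat on the +x (pointer) side: the knob goes on only with its x along the spindle's x, within about 0.2 rad. Fully home, this point rests on the spindle's tip. Axes as the knob's.
- mug: Bystander: white enamel mug, 82 mm across, 80 mm high, loose. Origin at the centre of its underside.
- sugar_bowl: Bystander: red plastic sugar bowl with its hinged lid shut, 108 mm across, 88 mm high, loose. Origin at the centre of its underside.
- salt_shaker: Bystander: glass salt shaker with a steel top, 41 mm across, 75 mm high, loose. Origin at the centre of its underside.

How it is judged:
On the way, in this order (a step that is already met when the one before it is completed fails the run):
1. the burner head lies flat and centred on the burner seat, let go (horizontal distance between head and burner_top below 0.007 m and z of head in the frame of burner_top between -0.003 and 0.003 m and angle between head's own z axis and vertical below 0.08 rad and contact force between the fingers and head below 0.1 N and linear speed of head below 0.02 m/s), for 0.2 s.
2. the cap lies flat and centred on the head, let go (horizontal distance between head and burner_top below 0.007 m and z of head in the frame of burner_top between -0.003 and 0.003 m and angle between each of head, cap's own z axis and vertical below 0.08 rad and horizontal distance between cap and burner_top below 0.008 m and z of cap in the frame of burner_top between 0.017 and 0.023 m and contact force between the fingers and cap below 0.1 N and linear speed of cap below 0.02 m/s), for 0.2 s.
3. the knob is fully home on the D spindle (z of knob in the frame of shaft_tip below -0.012 m and horizontal distance between knob and shaft_tip below 0.004 m and angle between the x axis of knob and the x axis of shaft_tip, either way round below 0.3 rad), for 0.1 s.
At the end, for the whole second after the job is handed in: Head flat on the seat within 7 mm of its centre, cap flat on it within 8 mm, both let go and at rest; knob home on the spindle (within 2 mm), the fingers still pressing it so that the spindle is down by more than 3.5 of its 6 mm for the whole last second; bystanders not shoved (all of step 2 and all of step 3 and contact force between the fingers and head below 0.1 N and linear speed of head below 0.02 m/s and value of joint valve_shaft above 0.0035 m and contact force between the fingers and knob above 1 N); the arm keeps its last pose, push and grip.
It fails at once if the mug is shoved (more than 30 mm) or tipped over (distance of mug from where it was at the start of the episode above 0.03 m or angle between mug's own z axis and vertical above 0.5 rad).
It fails at once if the sugar bowl is shoved (more than 30 mm) or tipped over (distance of sugar_bowl from where it was at the start of the episode above 0.03 m or angle between sugar_bowl's own z axis and vertical above 0.5 rad).
It fails at once if the salt shaker is shoved (more than 30 mm) or tipped over (distance of salt_shaker from where it was at the start of the episode above 0.03 m or angle between salt_shaker's own z axis and vertical above 0.5 rad).
It also fails if it takes over 72 s, if anything falls off the work surface, if the arm or the gripper's body presses on something with over 40 N, if the wrist force passes 120 N, or if a joint passes its speed limit or range.

ROBOT

A 6-joint arm with a two-finger parallel gripper is mounted at the origin on the work surface. World frame = base frame: x ahead of the robot, y to its left, z up, the work surface at z = 0. Lengths are in m, angles in rad, forces in N, time in s.
With the tool pointing down it reaches from about 0.425 to 0.95 m from the base axis. Payload 3.5 kg.
Tool frame: the origin (TCP) lies on the centre line of the jaws, within the pads' length; the fingertips stand 11 mm ahead of it and the grasp point (between the pads) lies 8 mm behind it; z points along the fingers, y is the line along which they close (so a half turn about z gives the same grasp; the last joint's range is limited). The gripper opens to 85 mm and grips with 20 to 120 N. Pads are 22 mm wide; open, the fingers measure 114 mm over their backs; the gripper's body (76 mm by 85 mm) begins 54 mm behind the grasp point. The pads swing forward as they close: fully open they stand 13 mm farther back than shut.
Start: joints at [-1.254, 0.286, 1.577, -0, 1.279, -0.15], TCP at [0.304, -0.603, 0.203] pointing down, gripper open.
Joint ranges: [-2.77, 2.77], [-0.9, 2.22], [0.21, 2.48], [-1.53, 4.67], [0.24, 2.81], [-2.84, 2.84]. Speed limits (rad/s): [2.79, 2.79, 3.14, 3.14, 3.14, 3.14].

INTERFACE

Orientations are given as a unit quaternion [x, y, z, w].
In Python, from plant import ctrl gives the robot as it stands.
- The arm moves only by the tool step_arm, never from a script. Its argument "motion" is a list of rows, each an object with "offset": the shift along the tool's x, y, z in m, a list of three; "twist": the turn about the tool's z in degrees. A call has 1 to 12 rows; each row is the pose to reach, as a shift and turn from the pose commanded when the call began, along the tool's axes at that moment; what a row does not reach only later rows make up. A row lasts 1/10 s, in which the tool goes at most 50 mm and 8.59 degrees, less where a joint would pass 70% of its speed; a pose out of reach is approached as far as the arm can. A call with a gripper value outside its range is refused whole. "gripper" is the finger opening in m, from 0 to 0.0854, set as the call begins (left out, the last holds). The fingers move at their own pace and stop on an object; "grip_force" is the grip in N (left out, the last holds). Time passes only in rows, so rows that repeat a pose let the fingers close. It gives the time, the measured TCP pose, the force, the opening and the grip force at its end, in the units of the state.
- ctrl.get_state(): the state, without advancing time (a new reading comes with each control period).
- ctrl.read_camera(name): name is "side" or "top" or "wrist"; returns the picture (480x640x3 uint8, blue, green, red); there is no depth.
- ctrl.calibration(name): a dict with "fx", "fy", "cx", "cy" (pixels), "cam_to_world" (4x4, takes a point from camera to world coordinates). Camera axes: x right, y up, looking along -z (the intrinsics and any distortion apply to the point x, -y, -z); pixel columns grow to the right and rows downward; lengths in m; the calibration is good to about 2 mm. A picture is of the moment at which its call begins: read the wrist's pose just before it. calibration takes no time and is no camera call; for the wrist camera it gives the pose at the moment of the call.
- ctrl.sign_off(): hands the job in; it is judged then, once.
The state is a dict: "time": time; "qpos": joint angles; "dq": joint speeds; "joint_efforts": joint torques, N m; "eef_pos": TCP position; "tcp_rot": TCP orientation; "contact_force": force on the tool from outside, world axes, zero at the start; "wrist_torque": the same for the moment, N m; "opening": opening from 0.0 (shut) to 1.0 (fully open); "finger_force": force on a finger pad.
Only numpy, scipy, OpenCV 4.12 (cv2) and the standard library are available. Lean on these libraries where they do the work, as an engineer would, in place of code of your own. Each camera call takes 0.05 s, during which the arm holds its last target. There are 200 camera calls.

## Working session

There is one attempt and no reset: what is moved stays moved. The work goes in short steps, Python scripts to look and compute and a tool call to move; the robot and the scene stay as the last step left them, time stands still between calls to the robot, and variables do not carry over. Pictures are saved under pics/ and viewed, at most 10 in all, crops included, and the job is handed in when it is done.

Besides the shell and the picture viewer there is one more tool, called after "Request:" by a JSON object that holds its "op" and its "data". step_arm: Moves the arm, as the interface text tells. Its arguments: {"type":"object","properties":{"motion":{"type":"array"},"gripper":{"type":"number"},"grip_force":{"type":"number"}},"required":["motion"]}

```bash
ls; mkdir -p pics
python3 - <<'E'
from plant import ctrl
import cv2
s=ctrl.get_state(); print({k:s[k] for k in('time','eef_pos','tcp_rot','opening','contact_force')})
for n in('top','side'):
    im=ctrl.read_camera(n); cv2.imwrite(f'pics/{n}0.png',im)
    c=ctrl.calibration(n); print(n,c)
E
```

```text
pics
{'time': 0.0, 'eef_pos': array([ 0.30359251, -0.60207289,  0.20146674]), 'tcp_rot': array([ 9.72884604e-01,  2.31288149e-01, -8.60219895e-05, -1.15386284e-03]), 'opening': 1.002889509534407, 'contact_force': array([-0.33239124, -0.56060789,  0.48047454])}
top {'fx': 519.9793868872312, 'fy': 519.9793868872312, 'cx': 315.5080572278451, 'cy': 248.19180408860345, 'cam_to_world': array([[-0.01646648,  0.99476357, -0.10086767,  0.48092767],
       [-0.99964333, -0.01850019, -0.01925998, -0.09570776],
       [-0.0210252 ,  0.10051455,  0.99471341,  1.06384183],
       [ 0.        ,  0.        ,  0.        ,  1.        ]])}
side {'fx': 439.0857997714454, 'fy': 439.0857997714454, 'cx': 313.31255375456766, 'cy': 239.92943158061357, 'cam_to_world': array([[-0.98041987,  0.10951435, -0.16365663,  0.46458565],
       [-0.19620618, -0.47265416,  0.85912815,  0.52018594],
       [ 0.01673388,  0.87441675,  0.48488692,  0.4284479 ],
       [ 0.        ,  0.        ,  0.        ,  1.        ]])}
```

View pics/top0.png

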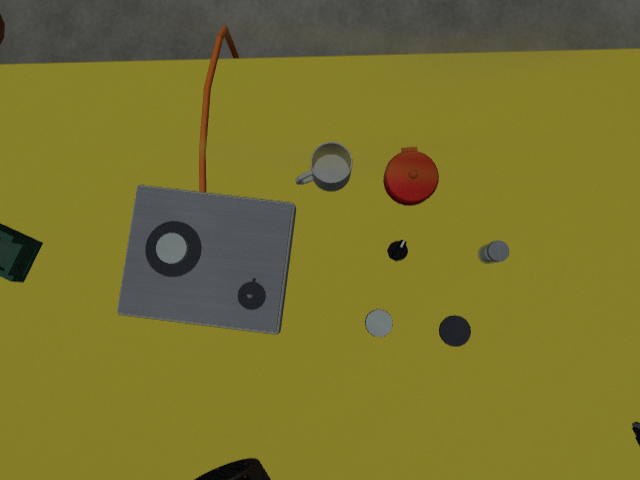

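View pics/side0.png

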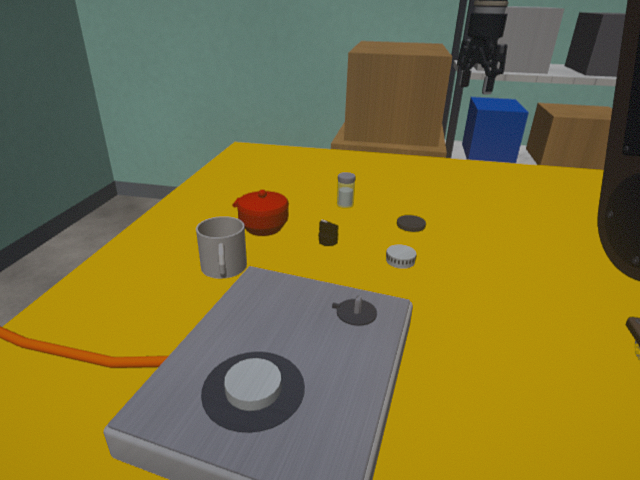

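Top view: head (378,323), cap (455,331), knob (398,251) with its white pointer at about (403,244), seat (172,248), spindle (251,296) with tooth at (254,281). Mug (331,167), bowl (411,177) and shaker (496,251) are clear of the direct routes.

```bash
cat > h.py <<'E'
import numpy as np, cv2
def ray(c,u,v,z):
    "pixel -> world point on the plane at height z"
    M=c['cam_to_world']; d=M[:3,:3]@np.array([(u-c['cx'])/c['fx'],-(v-c['cy'])/c['fy'],-1.])
    return M[:3,3]+d*(z-M[2,3])/d[2]
def proj(c,p):
    M=c['cam_to_world']; q=M[:3,:3].T@(np.asarray(p)-M[:3,3])
    return np.array([c['cx']-c['fx']*q[0]/q[2], c['cy']+c['fy']*q[1]/q[2]])
def blob(mask,u,v):
    "contour of the mask component nearest (u,v)"
    cs,_=cv2.findContours(mask.astype(np.uint8),cv2.RETR_EXTERNAL,cv2.CHAIN_APPROX_NONE)
    cs=[k for k in cs if cv2.contourArea(k)>15]
    return min(cs,key=lambda k:abs(cv2.pointPolygonTest(k,(u,v),True)) if cv2.pointPolygonTest(k,(u,v),True)<0 else 0)
def plane(c,cnt,z):
    return np.array([ray(c,u,v,z)[:2] for u,v in cnt.reshape(-1,2)],np.float32)
def tool(st,p):
    "world vector to p from TCP in tool axes"
    from scipy.spatial.transform import Rotation as R
    return R.from_quat(st['tcp_rot']).inv().apply(np.asarray(p)-st['eef_pos'])
E
cat > m.py <<'E'
from h import *
from plant import ctrl
im=cv2.imread('pics/top0.png'); c=ctrl.calibration('top')
hsv=cv2.cvtColor(im,cv2.COLOR_BGR2HSV); S,V=hsv[...,1],hsv[...,2]
print('pix head,cap,knob,pointer,seat,plate,valve',[list(hsv[v,u]) for u,v in((378,323),(455,331),(395,253),(403,243),(172,248),(220,220),(245,300))])
ns=hsv[...,1]<90
for n,mask,uv,z in(('head',ns&(V>90),(378,323),.02),('cap',V<75,(455,331),.012),('knob',V<60,(395,253),.02),
   ('seat',V>125,(172,248),.075),('ring',V<75,(150,248),.06),('valve',V<75,(245,300),.062)):
    k=blob(mask,*uv); P=plane(c,k,z); (x,y),r=cv2.minEnclosingCircle(P); e=cv2.fitEllipse(P)
    print(n,cv2.contourArea(k),'enc',np.round([x,y,2*r],4),'ell',np.round(e[0],4),np.round(e[1],4),round(e[2]))
big=[cv2.resize(im[v-24:v+24,u-32:u+32],(400,300),interpolation=cv2.INTER_CUBIC) for u,v in((398,251),(251,296),(378,323),(172,248))]
cv2.imwrite('pics/z.png',np.clip(1.6*np.vstack([np.hstack(big[:2]),np.hstack(big[2:])]).astype(float),0,255))
E
python3 m.py
```

```text
pix head,cap,knob,pointer,seat,plate,valve [[np.uint8(87), np.uint8(20), np.uint8(125)], [np.uint8(108), np.uint8(33), np.uint8(39)], [np.uint8(80), np.uint8(55), np.uint8(14)], [np.uint8(80), np.uint8(6), np.uint8(132)], [np.uint8(90), np.uint8(17), np.uint8(120)], [np.uint8(101), np.uint8(23), np.uint8(88)], [np.uint8(110), np.uint8(41), np.uint8(37)]]
head 544.5 enc [ 0.4362 -0.1982  0.0545] ell [ 0.436  -0.1985] [0.0514 0.0528] 91
cap 722.0 enc [ 0.4178 -0.3492  0.0623] ell [ 0.418  -0.3491] [0.0586 0.0613] 172
knob 260.0 enc [ 0.5808 -0.2405  0.0434] ell [ 0.5791 -0.2397] [0.0369 0.0391] 41
seat 243937.0 enc [ 0.5905 -0.083   1.4712] ell [ 0.5612 -0.1259] [0.9208 1.4062] 2
ring 2414.5 enc [0.5869 0.2021 0.1112] ell [0.5873 0.2022] [0.1086 0.1091] 17
valve 614.5 enc [0.4969 0.048  0.0615] ell [0.4944 0.0486] [0.0526 0.0565] 85[ WARN:0@0.718] global loadsave.cpp:1063 imwrite_ Unsupported depth image for selected encoder is fallbacked to CV_8U.
```

View pics/z.png

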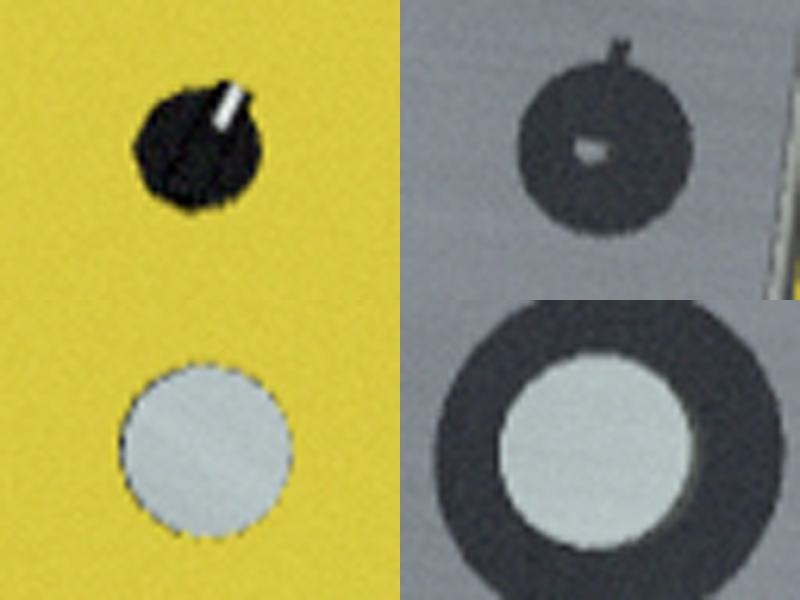

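The crop shows the pointer line running up-right from the knob's middle, the valve tooth just right of straight up, and clean disc outlines for the head and seat. Next: seat centre, both knob angles and the first move.

```bash
cat >> m.py <<'E'
print('---')
m=np.zeros(V.shape,bool); m[215:285,140:210]=1
k=blob(m&(V>100),172,248); P=plane(c,k,.075); print('seat',np.round(cv2.fitEllipse(P)[0],4),np.round(cv2.fitEllipse(P)[1],4))
m[:]=0; m[235:256,395:410]=1
k=blob(m&(V>70)&(S<60),402,244); print('ptr area',cv2.contourArea(k))
l=cv2.minAreaRect(plane(c,k,.042)); print('pointer',l)
t=ray(c,(620-400)/6.25+251-32,44/6.25+296-24,.066)[:2]; print('tooth',t,'ang',np.degrees(np.arctan2(t[1]-.0486,t[0]-.4944)))
m[:]=0; m[285:305,242:260]=1
k=blob(m&(V>75),249,296); print('shaft',np.round(cv2.minEnclosingCircle(plane(c,k,.085)),4) if 0 else plane(c,k,.085).mean(0))
s=ctrl.get_state(); print(tool(s,[.436,-.1985,.2]))
E
python3 m.py 2>/dev/null | sed -n '/---/,$p'
```

```text
---
seat [0.5873 0.202 ] [0.0564 0.0567]
```

```bash
sed -i 's/contourArea(k)>15/contourArea(k)>3/' h.py; python3 m.py 2>&1 | sed -n '/---/,$p'
```

```text
---
seat [0.5873 0.202 ] [0.0564 0.0567]
ptr area 11.0
pointer ((0.5902799367904663, -0.24630597233772278), (0.004375989083200693, 0.013347881846129894), 61.904361724853516)
tooth [0.52470607 0.04246323] ang -11.44720919225725
shaft [0.4926059  0.05019746]
[ 0.29990762 -0.30085601  0.00229684]
```

Request:
{"op": "step_arm", "data": {"motion": [{"offset": [0.3,-0.301,0.0]},{"offset": [0.3,-0.301,0.0]},{"offset": [0.3,-0.301,0.0]},{"offset": [0.3,-0.301,0.0]},{"offset": [0.3,-0.301,0.03]},{"offset": [0.3,-0.301,0.06]},{"offset": [0.3,-0.301,0.08]},{"offset": [0.3,-0.301,0.08]},{"offset": [0.3,-0.301,0.08]},{"offset": [0.3,-0.301,0.08]},{"offset": [0.3,-0.301,0.08]},{"offset": [0.3,-0.301,0.08]}], "gripper": 0.0854, "grip_force": 40}}

```text
invalid input at $.motion[0]: expected keys offset, twist
```

Run:
```python
from h import *
from plant import ctrl
s=ctrl.get_state(); c=ctrl.calibration('wrist'); im=ctrl.read_camera('wrist'); cv2.imwrite('pics/w1.png',im)
print(s['eef_pos'],s['contact_force'],tool(s,[.436,-.1985,.014])); print(c); print(proj(c,[.436,-.1985,.02]))
```

```text
[ 0.30356756 -0.60213774  0.20155309] [ 0.00133649  0.58318548 -0.87800243] [ 0.29984627 -0.30045735  0.1882964 ]
{'fx': 332.1399877179573, 'fy': 332.1399877179573, 'cx': 321.4290643117346, 'cy': 243.13745697946086, 'cam_to_world': array([[ 0.45048321,  0.85541588,  0.2555945 ,  0.36888741],
       [-0.89277917,  0.43265062,  0.12553405, -0.56920155],
       [-0.0031993 , -0.28474043,  0.95859932,  0.37319788],
       [ 0.        ,  0.        ,  0.        ,  1.        ]])}
[ -40.56224247 -141.53525945]
```

View pics/w1.png

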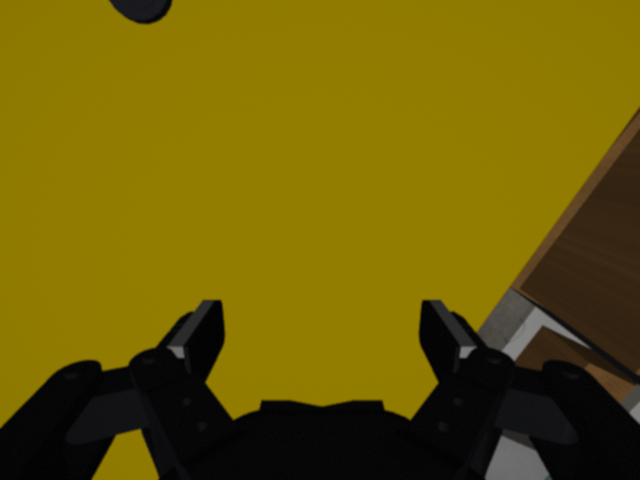

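The move was refused because it needs a twist key. This wrist view shows only the table, the fingers at (205,340) and (440,340), and the cap's edge at (140,5). I'll resend the move with twist.

Request:
{"op": "step_arm", "data": {"motion": [{"offset": [0.3,-0.301,0.0],"twist": 0},{"offset": [0.3,-0.301,0.0],"twist": 0},{"offset": [0.3,-0.301,0.0],"twist": 0},{"offset": [0.3,-0.301,0.0],"twist": 0},{"offset": [0.3,-0.301,0.03],"twist": 0},{"offset": [0.3,-0.301,0.06],"twist": 0},{"offset": [0.3,-0.301,0.08],"twist": 0},{"offset": [0.3,-0.301,0.08],"twist": 0},{"offset": [0.3,-0.301,0.08],"twist": 0},{"offset": [0.3,-0.301,0.08],"twist": 0},{"offset": [0.3,-0.301,0.08],"twist": 0},{"offset": [0.3,-0.301,0.08],"twist": 0}], "gripper": 0.0854, "grip_force": 40}}

```text
time: 1.35
eef_pos: [0.4367, -0.2001, 0.1237]
tcp_rot: [0.973, 0.231, 0.0, 0.001]
contact_force: [0.3, 0.2, 1.2]
opening: 1.003
finger_force: 0.0
```

```bash
cat > w.py <<'E'
from h import *
from plant import ctrl
import sys
s=ctrl.get_state(); c=ctrl.calibration('wrist'); im=ctrl.read_camera('wrist'); cv2.imwrite(f'pics/{sys.argv[1]}.png',im)
print(s['time'],s['eef_pos'],np.round(s['contact_force'],1),s['opening'])
hsv=cv2.cvtColor(im,cv2.COLOR_BGR2HSV); S,V=hsv[...,1],hsv[...,2]
E
cat > w2.py <<'E'
exec(open('w.py').read())
p=proj(c,[.436,-.1985,.02]); print(p,hsv[int(p[1]),int(p[0])])
k=blob((S<90)&(V>90),*p); e=cv2.fitEllipse(plane(c,k,.02)); print(e); print(tool(s,[*e[0],.014]), tool(s,[.436,-.1985,.014]))
E
python3 w2.py w2
```

```text
1.35 [ 0.43665882 -0.20008857  0.12368022] [0.3 0.2 1.2] 1.0033055427113884
[319.94325509 233.33904554] [ 90  10 130]
((0.43755051493644714, -0.19812633097171783), (0.052248429507017136, 0.0527409091591835), 18.968751907348633)
[ 0.001627   -0.00154254  0.10967849] [ 7.39974867e-05 -1.90571408e-03  1.09677126e-01]
```

Request:
{"op": "step_arm", "data": {"motion": [{"offset": [0.001,-0.002,0.04],"twist": 0},{"offset": [0.001,-0.002,0.08],"twist": 0},{"offset": [0.001,-0.002,0.1],"twist": 0},{"offset": [0.001,-0.002,0.11],"twist": 0},{"offset": [0.001,-0.002,0.11],"twist": 0},{"offset": [0.001,-0.002,0.11],"twist": 0}]}}

```text
time: 2.0
eef_pos: [0.4372, -0.1981, 0.0142]
tcp_rot: [0.973, 0.231, 0.001, 0.001]
contact_force: [-0.1, 0.2, 0.5]
opening: 0.999
finger_force: 0.0
```

Request:
{"op": "step_arm", "data": {"motion": [{"offset": [0,0,0],"twist": 0},{"offset": [0,0,0],"twist": 0},{"offset": [0,0,0],"twist": 0},{"offset": [0,0,0],"twist": 0},{"offset": [0,0,0],"twist": 0},{"offset": [0,0,0],"twist": 0},{"offset": [0,0,0],"twist": 0},{"offset": [0,0,0],"twist": 0}], "gripper": 0.04}}

```text
time: 2.8
eef_pos: [0.4362, -0.1967, 0.0128]
tcp_rot: [0.973, 0.231, -0.0, -0.0]
contact_force: [-0.4, 0.3, 0.8]
opening: 0.466
finger_force: 0.0
```

Request:
{"op": "step_arm", "data": {"motion": [{"offset": [0,0,-0.04],"twist": 0},{"offset": [0,0,-0.08],"twist": 0},{"offset": [0,0,-0.12],"twist": 0},{"offset": [0,0,-0.13],"twist": 0},{"offset": [0,0,-0.13],"twist": 0},{"offset": [0,0,-0.13],"twist": 0}]}}

```text
time: 3.4
eef_pos: [0.4354, -0.1961, 0.1413]
tcp_rot: [0.973, 0.231, -0.001, -0.001]
contact_force: [-0.4, -0.1, -0.8]
opening: 0.467
finger_force: 0.0
```

```bash
cat > w3.py <<'E'
exec(open('w.py').read())
print(tool(s,[.5873,.202,.15]))
E
python3 w3.py w3
```

```text
3.4 [ 0.43539052 -0.1961054   0.1413132 ] [-0.4 -0.1 -0.8] 0.46691801802577926
[ 0.31479756 -0.2871788  -0.0084076 ]
```

View pics/w3.png

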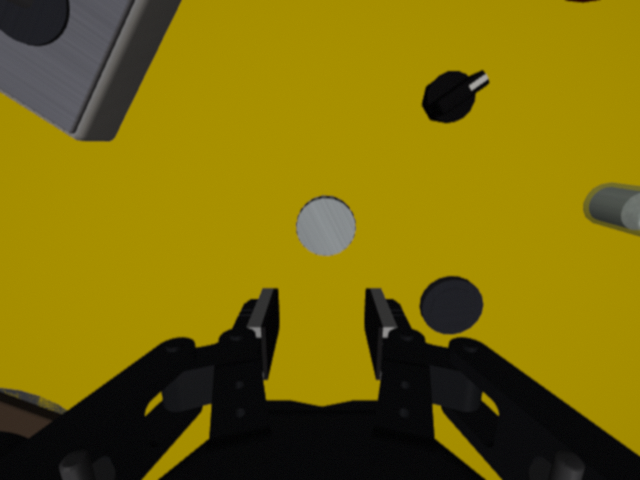

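The fingers closed to 40 mm without holding the head, which still lies on the table at pixel (326,226). I'll check how the TCP projects and where the head is now.

```bash
cat > w4.py <<'E'
exec(open('w.py').read())
from scipy.spatial.transform import Rotation as R
z=R.from_quat(s['tcp_rot']).apply([0,0,1]); print('TCP px',proj(c,s['eef_pos']),'tip px',proj(c,s['eef_pos']+.011*z))
k=blob((S<90)&(V>90),326,226); e=cv2.fitEllipse(plane(c,k,.02)); print('wrist',e)
for n in('top','side'):
    im=ctrl.read_camera(n); cv2.imwrite(f'pics/{n}1.png',im)
    hsv=cv2.cvtColor(im,cv2.COLOR_BGR2HSV); cc=ctrl.calibration(n)
    p=proj(cc,[*e[0],.02]); k=blob((hsv[...,1]<90)&(hsv[...,2]>90),*p); print(n,p,cv2.fitEllipse(plane(cc,k,.02)), 'TCP px',proj(cc,s['eef_pos']))
E
python3 w4.py w4; python3 -c "
import cv2,numpy as np
a=cv2.imread('pics/side1.png')[40:340,300:620];b=cv2.imread('pics/top1.png')[180:380,250:520]
cv2.imwrite('pics/ab.png',np.hstack([cv2.resize(a,(400,375)),cv2.resize(b,(400,375))]))"
```

```text
3.45 [ 0.43498444 -0.19583013  0.14059075] [ 0.1 -0.2  0.2] 0.4685975640391217
TCP px [322.38396843 281.19204404] tip px [322.35218566 273.82795929]
wrist ((0.4377414286136627, -0.19800321757793427), (0.05242454633116722, 0.05298902839422226), 158.17892456054688)
top [378.44845004 321.74939541] ((0.5929357409477234, -0.2501165568828583), (0.003815294010564685, 0.01784939505159855), 62.311038970947266) TCP px [384.08609127 326.11992806]
side [400.18834664 251.10782583] ((0.43690165877342224, -0.1836068034172058), (0.05049952492117882, 0.08370558172464371), 176.39923095703125) TCP px [409.74577856 191.04917035]
```

View pics/ab.png

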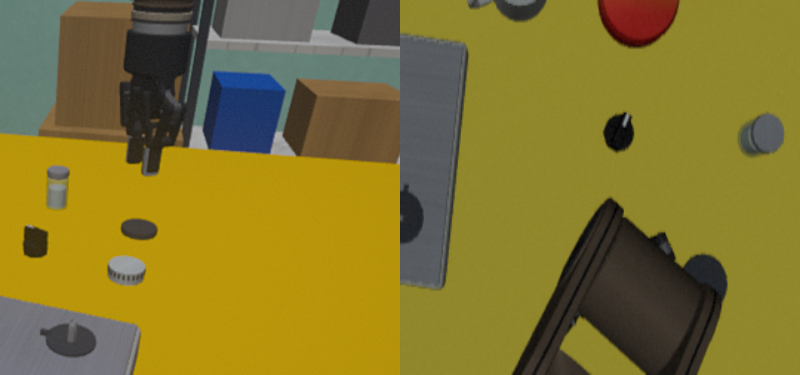

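The head hasn't moved. Both views put the fingertips well behind where the TCP claims. The side view has them at about (413,175) against a predicted 196. The wrist view gives a tip depth of about 0.15 m against 0.196 m. I'll quantify this by triangulating.

Run:
```python
from h import *
from plant import ctrl
from scipy.optimize import least_squares
s=ctrl.get_state(); cs=ctrl.calibration('side'); cw=ctrl.calibration('wrist')
im=cv2.imread('pics/side1.png')[150:190,395:435]; 
mk=(cv2.cvtColor(im,cv2.COLOR_BGR2HSV)[...,1]<110)
for r in range(0,40,3): print(r+150,''.join('#' if v else '.' for v in mk[r]))
p0=s['eef_pos']
for z in(0,.01,.02,.03,.04,.05): print(z,'side',proj(cs,p0+[0,0,z]),'wrist',proj(cw,p0+[0,0,z]))
print(tool(s,[.437,-.1983,.014]))
```

```text
150 .......###############.####.############
153 .......###.###.####..#########.#########
156 .......###.###.####......###.#..#.##..#.
159 .......##..###..############...#.#......
162 ......####.##.###...#####..#.#.##.......
165 ......##..##..#.#..##############.......
168 ......##.####..#...#####.########.......
171 ...................########.####........
174 ...................####..#.###..........
177 ..................#####...#####.........
180 .....................#####..............
183 ........................................
186 ........................................
189 ........................................
0 side [409.65014998 190.93630056] wrist [322.39352653 281.18096747]
0.01 side [410.37569212 185.46458107] wrist [322.35829645 288.67394431]
0.02 side [411.11073924 179.92117914] wrist [322.31900455 297.03081548]
0.03 side [411.85547937 174.30467687] wrist [322.27490541 306.41012305]
0.04 side [412.6101055  168.61361871] wrist [322.22505933 317.01173109]
0.05 side [413.3748158  162.84651022] wrist [322.16826459 329.09122669]
[0.00081353 0.00337212 0.12671734]
```

Request:
{"op": "step_arm", "data": {"motion": [{"offset": [0,0,0],"twist": 0},{"offset": [0,0,0],"twist": 0},{"offset": [0,0,0],"twist": 0},{"offset": [0,0,0],"twist": 0}], "gripper": 0.0854}}

```text
time: 4.0
eef_pos: [0.4362, -0.1967, 0.1428]
tcp_rot: [0.973, 0.231, -0.0, -0.0]
contact_force: [0.6, 0.3, -0.5]
opening: 0.996
finger_force: 0.0
```

The side view shows the tips ending about 28 mm above the reported TCP, where they should be 11 mm below. The stated tool length is therefore off by roughly 33 mm. I'll go deeper accordingly and watch the force.

Request:
{"op": "step_arm", "data": {"motion": [{"offset": [0.001,0.002,0.05],"twist": 0},{"offset": [0.001,0.002,0.1],"twist": 0},{"offset": [0.001,0.002,0.13],"twist": 0},{"offset": [0.001,0.002,0.15],"twist": 0},{"offset": [0.001,0.002,0.16],"twist": 0},{"offset": [0.001,0.002,0.16],"twist": 0},{"offset": [0.001,0.002,0.16],"twist": 0}]}}

```text
time: 4.7
eef_pos: [0.4389, -0.1987, -0.0162]
tcp_rot: [0.973, 0.231, 0.001, 0.001]
contact_force: [0.6, -0.7, 0.5]
opening: 0.999
finger_force: 0.0
```

Run:
```python
exec(open('w.py').read().replace("sys.argv[1]","'w5'"))
a=ctrl.read_camera('side')[190:290,350:470]
cv2.imwrite('pics/s5.png',np.hstack([cv2.resize(a,(480,400),interpolation=cv2.INTER_CUBIC),cv2.resize(im[180:480,160:480],(320,400))]))
```

```text
4.7 [ 0.43889714 -0.19865909 -0.01617064] [ 0.6 -0.7  0.5] 0.9990795642715621
```

View pics/s5.png

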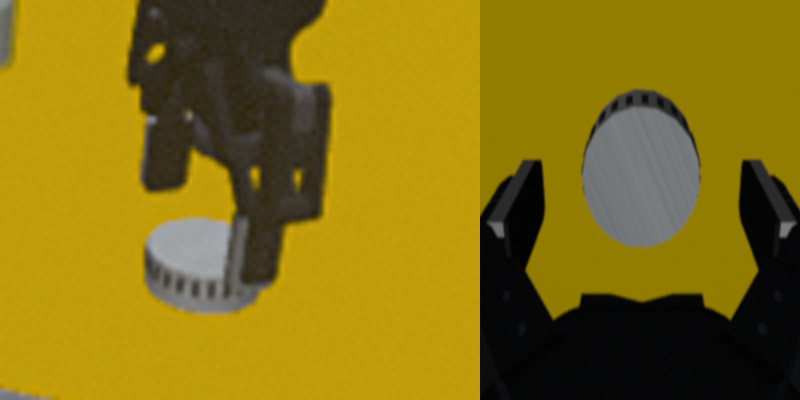

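The side crop shows the right finger beside the head with tips about 20 mm up. In the wrist crop the head is centred between the pads (x 641 against a mid-point of 641). Down another 9 mm, then close.

Request:
{"op": "step_arm", "data": {"motion": [{"offset": [0,0,0.005],"twist": 0},{"offset": [0,0,0.009],"twist": 0},{"offset": [0,0,0.009],"twist": 0}]}}

```text
time: 5.1
eef_pos: [0.4376, -0.1978, -0.0266]
tcp_rot: [0.973, 0.231, -0.0, -0.0]
contact_force: [-1.4, -0.3, -0.3]
opening: 1.001
finger_force: 0.0
```

Request:
{"op": "step_arm", "data": {"motion": [{"offset": [0,0,0],"twist": 0},{"offset": [0,0,0],"twist": 0},{"offset": [0,0,0],"twist": 0},{"offset": [0,0,0],"twist": 0},{"offset": [0,0,0],"twist": 0},{"offset": [0,0,0],"twist": 0}], "gripper": 0.04}}

```text
time: 5.7
eef_pos: [0.4385, -0.1983, -0.0257]
tcp_rot: [0.973, 0.231, 0.0, 0.0]
contact_force: [-0.3, -0.1, 3.2]
opening: 0.618
finger_force: 42.4
```

Gripped at 52.8 mm opening and 42 N. Lifting, then going over the seat.

Request:
{"op": "step_arm", "data": {"motion": [{"offset": [0,0,-0.03],"twist": 0},{"offset": [0,0,-0.08],"twist": 0},{"offset": [0,0,-0.12],"twist": 0},{"offset": [0.02,-0.02,-0.13],"twist": 0},{"offset": [0.05,-0.05,-0.13],"twist": 0},{"offset": [0.08,-0.08,-0.13],"twist": 0},{"offset": [0.115,-0.11,-0.13],"twist": 0},{"offset": [0.15,-0.14,-0.13],"twist": 0},{"offset": [0.185,-0.17,-0.13],"twist": 0},{"offset": [0.22,-0.2,-0.13],"twist": 0},{"offset": [0.25,-0.23,-0.13],"twist": 0},{"offset": [0.27,-0.25,-0.13],"twist": 0}]}}

```text
time: 6.9
eef_pos: [0.5662, 0.1494, 0.1025]
tcp_rot: [0.973, 0.232, -0.001, -0.0]
contact_force: [-0.3, -0.4, -1.7]
opening: 0.617
finger_force: 42.8
```

Request:
{"op": "step_arm", "data": {"motion": [{"offset": [0.02,-0.02,0],"twist": 0},{"offset": [0.035,-0.035,0],"twist": 0},{"offset": [0.043,-0.04,0],"twist": 0},{"offset": [0.043,-0.04,0],"twist": 0},{"offset": [0.043,-0.04,0],"twist": 0}]}}

```text
time: 7.4
eef_pos: [0.5865, 0.201, 0.1031]
tcp_rot: [0.973, 0.231, -0.001, 0.0]
contact_force: [0.4, -0.3, -1.1]
opening: 0.611
finger_force: 42.8
```

```bash
cat > w6.py <<'E'
exec(open('w.py').read())
z=s['eef_pos'][2]+.0457; p=proj(c,[*s['eef_pos'][:2],z]); print(p)
k=blob((S<60)&(V>100),*p); e=cv2.fitEllipse(plane(c,k,z)); print(cv2.boundingRect(k),e); h=tool(s,[*e[0],z]); print('head in tool',h)
print('to seat, TCP:',tool(s,[.5873,.202,.0505]), 'by seen head',tool(s,[.5873,.202,.0505])-[h[0],h[1],0])
E
python3 w6.py w6
```

```text
7.4 [0.58646497 0.20098703 0.10308413] [ 0.4 -0.3 -1.1] 0.6110461119025901
[322.56311772 323.68501083]
(251, 213, 142, 195) ((0.5794592499732971, 0.19788388907909393), (0.060746606439352036, 0.09441044926643372), 116.36087036132812)
head in tool [-0.00773006 -0.00038074 -0.04568699]
to seat, TCP: [ 0.00129038 -0.00052827  0.05258204] by seen head [ 0.00902044 -0.00014753  0.05258204]
```

Request:
{"op": "step_arm", "data": {"motion": [{"offset": [0.002,-0.001,0.025],"twist": 0},{"offset": [0.002,-0.001,0.04],"twist": 0},{"offset": [0.002,-0.001,0.05],"twist": 0},{"offset": [0.002,-0.001,0.05],"twist": 0},{"offset": [0.002,-0.001,0.05],"twist": 0}]}}

```text
time: 7.95
eef_pos: [0.5884, 0.2033, 0.0539]
tcp_rot: [0.973, 0.231, -0.0, 0.0]
contact_force: [-0.3, 0.2, -1.6]
opening: 0.613
finger_force: 42.8
```

Request:
{"op": "step_arm", "data": {"motion": [{"offset": [0,0,0.001],"twist": 0},{"offset": [0,0,0.002],"twist": 0},{"offset": [0,0,0.002],"twist": 0}]}}

```text
time: 8.25
eef_pos: [0.5887, 0.2037, 0.0524]
tcp_rot: [0.973, 0.231, 0.0, 0.0]
contact_force: [0.1, 0.4, -0.9]
opening: 0.613
finger_force: 42.8
```

Run:
```python
from plant import ctrl
import cv2,numpy as np
s=ctrl.get_state(); print(s['eef_pos'],s['contact_force'])
a=ctrl.read_camera('side')[300:430,170:330]; b=ctrl.read_camera('wrist')[180:450,160:480]
cv2.imwrite('pics/s7.png',np.hstack([cv2.resize(a,(480,390),interpolation=cv2.INTER_CUBIC),cv2.resize(b,(320,390))]))
```

```text
[0.58871138 0.20367947 0.05240302] [ 0.14686132  0.44771193 -0.86820733]
```

View pics/s7.png

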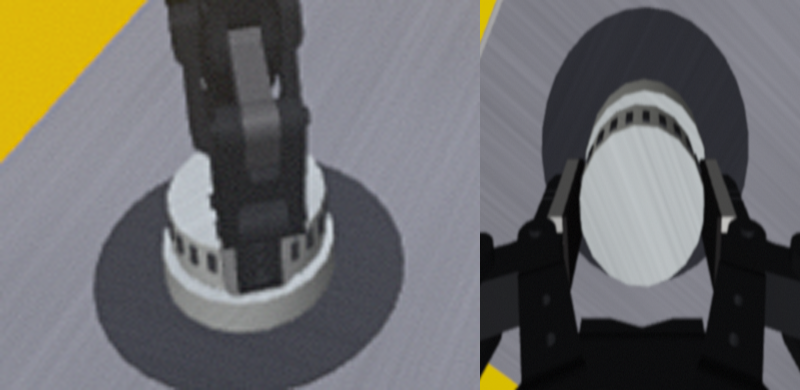

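The side crop shows the head just above the seat, with an even rim of seat visible at both sides; the wrist crop agrees. I'll ease down to contact.

Request:
{"op": "step_arm", "data": {"motion": [{"offset": [0,0,0.001],"twist": 0},{"offset": [0,0,0.002],"twist": 0},{"offset": [0,0,0.002],"twist": 0}]}}

```text
time: 8.65
eef_pos: [0.5882, 0.2036, 0.0496]
tcp_rot: [0.973, 0.231, -0.0, -0.0]
contact_force: [0.3, 0.1, -1.2]
opening: 0.616
finger_force: 42.8
```

Request:
{"op": "step_arm", "data": {"motion": [{"offset": [0,0,0.001],"twist": 0},{"offset": [0,0,0.001],"twist": 0}]}}

```text
time: 8.85
eef_pos: [0.5884, 0.2036, 0.0494]
tcp_rot: [0.973, 0.231, -0.0, 0.0]
contact_force: [-1.7, -0.5, 2.3]
opening: 0.614
finger_force: 43.2
```

Contact (+2.3 N). Release and rise.

Request:
{"op": "step_arm", "data": {"motion": [{"offset": [0,0,0],"twist": 0},{"offset": [0,0,0],"twist": 0},{"offset": [0,0,0],"twist": 0},{"offset": [0,0,0],"twist": 0},{"offset": [0,0,-0.03],"twist": 0},{"offset": [0,0,-0.07],"twist": 0},{"offset": [0,0,-0.1],"twist": 0},{"offset": [0,0,-0.1],"twist": 0},{"offset": [0,0,-0.1],"twist": 0}], "gripper": 0.0854}}

```text
time: 9.75
eef_pos: [0.5888, 0.2037, 0.1497]
tcp_rot: [0.973, 0.231, 0.001, 0.0]
contact_force: [-0.7, 0.4, -1.0]
opening: 1.001
finger_force: 0.0
```

```bash
cat > w8.py <<'E'
exec(open('w.py').read())
k=blob((S<60)&(V>105),*proj(c,[.588,.2025,.095])); e=cv2.fitEllipse(plane(c,k,.095)); print('head wrist',e)
k=blob(V<60,*proj(c,[.588+.035,.2025+.025,.06])); 
H=cv2.HoughCircles
e=cv2.minEnclosingCircle(plane(c,k,.06)); print('ring',e)
cc=ctrl.calibration('wrist'); print('to cap', tool(s,[.418,-.349,.1]))
E
python3 w8.py w8
```

```text
9.75 [0.58883132 0.20365434 0.14973625] [-0.7  0.4 -1. ] 1.001485515807336
head wrist ((0.5977259278297424, 0.17212699353694916), (0.2354210615158081, 0.2953845262527466), 16.121732711791992)
ring ((0.5883744359016418, 0.2023967206478119), 0.05460160970687866)
to cap [-0.40136587  0.41661416  0.04921313]
```

Request:
{"op": "step_arm", "data": {"motion": [{"offset": [-0.033,0.035,0],"twist": 0},{"offset": [-0.067,0.07,0],"twist": 0},{"offset": [-0.1,0.104,0],"twist": 0},{"offset": [-0.133,0.138,0],"twist": 0},{"offset": [-0.167,0.173,0],"twist": 0},{"offset": [-0.2,0.208,0],"twist": 0},{"offset": [-0.234,0.243,0],"twist": 0},{"offset": [-0.268,0.278,0],"twist": 0},{"offset": [-0.3,0.312,0],"twist": 0},{"offset": [-0.334,0.347,0],"twist": 0},{"offset": [-0.368,0.382,0],"twist": 0},{"offset": [-0.401,0.417,0],"twist": 0}]}}

```text
time: 11.0
eef_pos: [0.416, -0.35, 0.1465]
tcp_rot: [0.973, 0.231, -0.001, -0.002]
contact_force: [0.3, -0.1, -0.5]
opening: 0.997
finger_force: 0.0
```

Request:
{"op": "step_arm", "data": {"motion": [{"offset": [0,0,0.03],"twist": 0},{"offset": [0,0,0.05],"twist": 0},{"offset": [0,0,0.05],"twist": 0},{"offset": [0,0,0.05],"twist": 0}]}}

```text
time: 11.4
eef_pos: [0.4172, -0.3483, 0.0973]
tcp_rot: [0.973, 0.231, -0.001, -0.002]
contact_force: [-0.6, -0.3, 0.6]
opening: 1.003
finger_force: 0.0
```

```bash
cat > w9.py <<'E'
exec(open('w.py').read())
k=blob(V<70,*proj(c,[.418,-.349,.012])); e=cv2.fitEllipse(plane(c,k,.012)); print('cap wrist',e)
print(tool(s,[*e[0],-.026]),tool(s,[.418,-.349,-.026]))
im=ctrl.read_camera('top'); cc=ctrl.calibration('top'); cv2.imwrite('pics/top9.png',im)
V=cv2.cvtColor(im,cv2.COLOR_BGR2HSV)[...,2]; m=np.zeros(V.shape,bool); u,v=proj(cc,[.588,.202,.09]).astype(int); m[v-30:v+30,u-30:u+30]=1
for th in(80,100,110,120):
    e=cv2.fitEllipse(plane(cc,blob(m&(V>th),u,v),.095)); print('head top',th,np.round(e[0],4),np.round(e[1],4))
E
python3 w9.py w9
```

```text
11.4 [ 0.41718436 -0.34829806  0.09730944] [-0.6 -0.3  0.6] 1.002618121169651
cap wrist ((0.42008358240127563, -0.3497762084007263), (0.05924317613244057, 0.06065889820456505), 116.45033264160156)
[0.00202141 0.00304787 0.12329815] [0.00051027 0.00141685 0.12330494]Traceback (most recent call last):
  File "w9.py", line 7, in <module>
    e=cv2.fitEllipse(plane(cc,blob(m&(V>th),u,v),.095)); print('head top',th,np.round(e[0],4),np.round(e[1],4))
                              ~~~~^^^^^^^^^^^^^^
  File "h.py", line 13, in blob
    return min(cs,key=lambda k:abs(cv2.pointPolygonTest(k,(u,v),True)) if cv2.pointPolygonTest(k,(u,v),True)<0 else 0)
  File "h.py", line 13, in <lambda>
    return min(cs,key=lambda k:abs(cv2.pointPolygonTest(k,(u,v),True)) if cv2.pointPolygonTest(k,(u,v),True)<0 else 0)
                                                                          ~~~~~~~~~~~~~~~~~~~~^^^^^^^^^^^^^^
cv2.error: OpenCV(4.12.0) :-1: error: (-5:Bad argument) in function 'pointPolygonTest'
> Overload resolution failed:
>  - Can't parse 'pt'. Sequence item with index 0 has a wrong type
>  - Can't parse 'pt'. Sequence item with index 0 has a wrong type
```

Run:
```python
from h import *
from plant import ctrl
im=cv2.imread('pics/top9.png'); cc=ctrl.calibration('top')
V=cv2.cvtColor(im,cv2.COLOR_BGR2HSV)[...,2]; m=np.zeros(V.shape,bool); u,v=map(int,proj(cc,[.588,.202,.09])); m[v-20:v+20,u-20:u+20]=1
for th in(80,100,110,115):
    k=blob(m&(V>th),u,v); e=cv2.fitEllipse(plane(cc,k,.095)); print('head top',th,np.round(e[0],4),np.round(e[1],4))
```

```text
head top 80 [0.5855 0.1977] [0.0566 0.0619]
head top 100 [0.5858 0.1991] [0.0537 0.0586]
head top 110 [0.5858 0.1991] [0.0527 0.0585]
head top 115 [0.5865 0.203 ] [0.0493 0.05  ]
```

Request:
{"op": "step_arm", "data": {"motion": [{"offset": [0.001,0.002,0.05],"twist": 0},{"offset": [0.001,0.002,0.09],"twist": 0},{"offset": [0.001,0.002,0.115],"twist": 0},{"offset": [0.001,0.002,0.122],"twist": 0},{"offset": [0.001,0.002,0.125],"twist": 0},{"offset": [0.001,0.002,0.125],"twist": 0},{"offset": [0.001,0.002,0.125],"twist": 0}]}}

```text
time: 12.2
eef_pos: [0.421, -0.352, -0.024]
tcp_rot: [0.973, 0.231, 0.001, 0.002]
contact_force: [-0.2, 0.3, 0.2]
opening: 0.999
finger_force: 0.0
```

Request:
{"op": "step_arm", "data": {"motion": [{"offset": [0,0,0],"twist": 0},{"offset": [0,0,0],"twist": 0},{"offset": [0,0,0],"twist": 0},{"offset": [0,0,0],"twist": 0},{"offset": [0,0,0],"twist": 0}], "gripper": 0.05}}

```text
time: 12.7
eef_pos: [0.4204, -0.3514, -0.0243]
tcp_rot: [0.973, 0.231, 0.0, 0.001]
contact_force: [-1.0, 2.0, 6.6]
opening: 0.692
finger_force: 41.3
```

Request:
{"op": "step_arm", "data": {"motion": [{"offset": [0,0,-0.02],"twist": 0},{"offset": [0,0,-0.06],"twist": 0},{"offset": [0,0,-0.11],"twist": 0},{"offset": [0,0,-0.155],"twist": 0},{"offset": [0.02,-0.021,-0.16],"twist": 0},{"offset": [0.05,-0.053,-0.16],"twist": 0},{"offset": [0.08,-0.084,-0.16],"twist": 0},{"offset": [0.11,-0.116,-0.16],"twist": 0},{"offset": [0.14,-0.147,-0.16],"twist": 0},{"offset": [0.17,-0.179,-0.16],"twist": 0},{"offset": [0.2,-0.21,-0.16],"twist": 0},{"offset": [0.22,-0.231,-0.16],"twist": 0}]}}

```text
time: 13.9
eef_pos: [0.5121, -0.0426, 0.1337]
tcp_rot: [0.973, 0.232, 0.0, -0.0]
contact_force: [0.1, -0.3, -1.0]
opening: 0.685
finger_force: 43.7
```

Request:
{"op": "step_arm", "data": {"motion": [{"offset": [0.03,-0.032,0],"twist": 0},{"offset": [0.06,-0.063,0],"twist": 0},{"offset": [0.09,-0.095,0],"twist": 0},{"offset": [0.12,-0.127,0],"twist": 0},{"offset": [0.15,-0.158,0],"twist": 0},{"offset": [0.17,-0.18,0],"twist": 0},{"offset": [0.179,-0.189,0],"twist": 0},{"offset": [0.179,-0.189,0],"twist": 0},{"offset": [0.179,-0.189,0],"twist": 0}]}}

```text
time: 14.8
eef_pos: [0.5865, 0.2031, 0.1334]
tcp_rot: [0.973, 0.231, -0.001, 0.0]
contact_force: [1.2, -0.6, -1.2]
opening: 0.69
finger_force: 43.7
```

```bash
cat > w10.py <<'E'
exec(open('w.py').read())
print(tool(s,[.588,.203,.0715]))
z=s['eef_pos'][2]+.024+.012
p=proj(c,[*s['eef_pos'][:2],z]); print(p,hsv[int(p[1]),int(p[0])])
cv2.imwrite('pics/w10c.png',cv2.resize(im[180:450,160:480],None,fx=1.6,fy=1.6))
E
python3 w10.py w10
```

```text
14.8 [0.58651635 0.20310128 0.13339446] [ 1.2 -0.6 -1.2] 0.6897896779832406
[0.00136863 0.00074056 0.06189276]
[322.53053782 312.5836296 ] [120  34  52]
```

View pics/w10c.png

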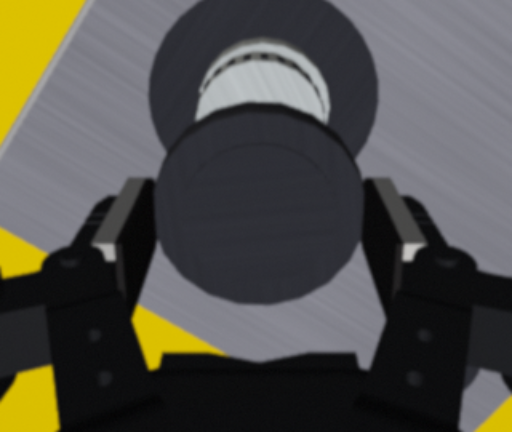

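The wrist crop shows the cap gripped level, centre (259,205), with the head behind it at x≈263. That leaves about 1 mm to correct in y and almost nothing in x.

Request:
{"op": "step_arm", "data": {"motion": [{"offset": [0,0.001,0.03],"twist": 0},{"offset": [0,0.001,0.05],"twist": 0},{"offset": [0,0.001,0.058],"twist": 0},{"offset": [0,0.001,0.058],"twist": 0},{"offset": [0,0.001,0.058],"twist": 0}]}}

```text
time: 15.35
eef_pos: [0.5882, 0.2026, 0.0769]
tcp_rot: [0.973, 0.231, 0.001, 0.0]
contact_force: [1.3, -0.3, -1.8]
opening: 0.691
finger_force: 43.7
```

Request:
{"op": "step_arm", "data": {"motion": [{"offset": [0,0,0.001],"twist": 0},{"offset": [0,0,0.002],"twist": 0},{"offset": [0,0,0.002],"twist": 0}]}}

```text
time: 15.65
eef_pos: [0.5878, 0.2032, 0.0745]
tcp_rot: [0.973, 0.231, 0.001, 0.0]
contact_force: [0.1, 0.3, -2.3]
opening: 0.686
finger_force: 43.7
```

Request:
{"op": "step_arm", "data": {"motion": [{"offset": [0,0,0.001],"twist": 0},{"offset": [0,0,0.001],"twist": 0}]}}

```text
time: 15.85
eef_pos: [0.5874, 0.2032, 0.0728]
tcp_rot: [0.973, 0.231, -0.0, 0.0]
contact_force: [0.1, -0.2, -2.3]
opening: 0.69
finger_force: 43.7
```

Request:
{"op": "step_arm", "data": {"motion": [{"offset": [0,0,0.001],"twist": 0},{"offset": [0,0,0.001],"twist": 0}]}}

```text
time: 16.05
eef_pos: [0.5873, 0.2031, 0.0716]
tcp_rot: [0.973, 0.231, -0.0, -0.0]
contact_force: [0.3, -0.1, -2.3]
opening: 0.688
finger_force: 43.7
```

Request:
{"op": "step_arm", "data": {"motion": [{"offset": [0,0,0.001],"twist": 0},{"offset": [0,0,0.001],"twist": 0}]}}

```text
time: 16.25
eef_pos: [0.5875, 0.2032, 0.071]
tcp_rot: [0.973, 0.231, 0.0, -0.0]
contact_force: [-0.6, -0.7, -0.4]
opening: 0.686
finger_force: 43.8
```

Request:
{"op": "step_arm", "data": {"motion": [{"offset": [0,0,0],"twist": 0},{"offset": [0,0,0],"twist": 0},{"offset": [0,0,0],"twist": 0},{"offset": [0,0,0],"twist": 0},{"offset": [0,0,-0.02],"twist": 0},{"offset": [0,0,-0.06],"twist": 0},{"offset": [0,0,-0.09],"twist": 0},{"offset": [0,0,-0.09],"twist": 0}], "gripper": 0.0854}}

```text
time: 17.05
eef_pos: [0.5911, 0.2038, 0.1675]
tcp_rot: [0.973, 0.231, 0.006, 0.0]
contact_force: [0.7, -0.8, 1.4]
opening: 0.998
finger_force: 0.0
```

```bash
cat > w11.py <<'E'
exec(open('w.py').read())
print(tool(s,[.5795,-.24,.12]),s['qpos'])
E
python3 w11.py w11
```

```text
17.05 [0.59110649 0.20382639 0.16745893] [ 0.7 -0.8  1.4] 0.9977417190030685
[-0.2106609   0.39093702  0.04646679] [1.69970114e-01 2.01861491e-01 1.74432437e+00 7.17904025e-06
 1.18400774e+00 1.27383966e+00]
```

Request:
{"op": "step_arm", "data": {"motion": [{"offset": [-0.021,0.039,0],"twist": 6},{"offset": [-0.042,0.078,0],"twist": 12},{"offset": [-0.063,0.117,0],"twist": 18},{"offset": [-0.084,0.156,0],"twist": 24},{"offset": [-0.105,0.195,0],"twist": 30},{"offset": [-0.126,0.234,0],"twist": 36},{"offset": [-0.147,0.273,0],"twist": 42},{"offset": [-0.168,0.312,0],"twist": 48},{"offset": [-0.189,0.351,0],"twist": 54},{"offset": [-0.205,0.38,0],"twist": 54.7},{"offset": [-0.211,0.391,0.02],"twist": 54.7},{"offset": [-0.211,0.391,0.05],"twist": 54.7}]}}

```text
time: 18.3
eef_pos: [0.5754, -0.2441, 0.111]
tcp_rot: [0.97, -0.243, 0.001, 0.001]
contact_force: [-0.4, 1.3, -0.2]
opening: 1.001
finger_force: 0.0
```

Request:
{"op": "step_arm", "data": {"motion": [{"offset": [0,0,0],"twist": 0},{"offset": [0,0,0],"twist": 0}]}}

```text
time: 18.5
eef_pos: [0.5738, -0.2402, 0.109]
tcp_rot: [0.97, -0.242, -0.002, -0.001]
contact_force: [0.2, -0.4, 0.0]
opening: 1.004
finger_force: 0.0
```

```bash
cat > w12.py <<'E'
exec(open('w.py').read())
print('rot',s['tcp_rot'],'yaw',np.degrees(2*np.arctan2(s['tcp_rot'][1],s['tcp_rot'][0])))
p=proj(c,[.5795,-.24,.042]); print(p)
k=blob(V<45,*p); P=plane(c,k,.018); print(cv2.boundingRect(k))
m=np.zeros(V.shape,np.uint8); x,y,w,h=cv2.boundingRect(k); m[y:y+h,x:x+w]=1; k2=cv2.convexHull(k); mm=m*0; cv2.drawContours(mm,[k2],-1,1,-1)
q=np.argwhere((mm>0)&(V>90)&(S<70)); r=[ray(c,u,v,.042)[:2] for v,u in q]; r=cv2.minAreaRect(np.array(r,np.float32)); print('pointer',r)
cv2.imwrite('pics/k.png',im[max(0,y-30):y+h+30,max(0,x-30):x+w+30])
# top view placing of cap
im=ctrl.read_camera('top'); cc=ctrl.calibration('top'); cv2.imwrite('pics/top12.png',im)
V=cv2.cvtColor(im,cv2.COLOR_BGR2HSV)[...,2]
u,v=map(int,proj(cc,[.588,.202,.107])); 
print(V[v-24:v+25:2,u], V[v,u-24:u+25:2])
E
python3 w12.py w12
```

```text
18.5 [ 0.57384574 -0.24018072  0.10901335] [ 0.2 -0.4  0. ] 1.0040140413053016
rot [ 9.70397356e-01 -2.41505137e-01 -1.95013858e-03 -6.61259124e-04] yaw -27.95084408081887
[318.88002942 238.2764084 ]
(296, 203, 46, 57)
pointer ((0.5915666222572327, -0.24610795080661774), (0.0036649105604737997, 0.01429758407175541), 61.80707931518555)
[96 44 46 46 45 41 47 46 48 45 45 47 43 46 46 44 45 45 45 46 46 38 41 43
 45] [103 104  89  45  46  46  48  42  43  44  48  49  43  45  47  48  48  45
  44  43  40  61 140  62  44]
```

Run:
```python
from h import *
from plant import ctrl
s=ctrl.get_state(); print(tool(s,[.580,-.2402,.001]))
im=cv2.imread('pics/top12.png'); cc=ctrl.calibration('top'); V=cv2.cvtColor(im,cv2.COLOR_BGR2HSV)[...,2]
u,v=map(int,proj(cc,[.588,.202,.107])); print(u,v,'cap predicted',proj(cc,[.5873,.202,.107]),'seat',proj(cc,[.5873,.202,.075]))
for r in range(v-36,v+37,3): print(r,''.join('#' if t>100 else '+' if t>60 else '.' for t in V[r,u-36:u+46]))
```

```text
[ 0.00338764 -0.00265184  0.11085109]
165 245 cap predicted [165.54976233 245.97325203] seat [170.6725071  247.71623101]
209 ##################################################################################
212 ##################################################################################
215 ####################+##+##########################################################
218 ##################################################################################
221 ####################################+++++++.+++++++++#############################
224 ##############################+++.........................++######################
227 ##########################++..................................++##################
230 ##########+############++........................................++###############
233 #####################+.......................++++...................+#############
236 ###################+.............................+##++...............+############
239 ################+++.................................###+...............+##########
242 #################+
[... 495 characters left out ...]
####
260 ########+###+#+###+.............................###+.................+############
263 ####################........................++......................+#############
266 +###+################+............................................+###############
269 ########################+......................................+##################
272 ########+###+##+###########++.............................++######################
275 ###########################+#####++++...............++############################
278 ##################################################################################
281 ##################################################################################
```

Request:
{"op": "step_arm", "data": {"motion": [{"offset": [0.005,0.003,0.02],"twist": 0},{"offset": [0.005,0.003,0.05],"twist": 0},{"offset": [0.005,0.003,0.07],"twist": 0},{"offset": [0.005,0.003,0.07],"twist": 0},{"offset": [0.005,0.003,0.07],"twist": 0}]}}

```text
time: 19.1
eef_pos: [0.5789, -0.2461, 0.0423]
tcp_rot: [0.97, -0.241, 0.001, 0.0]
contact_force: [-0.7, -0.6, -0.2]
opening: 1.0
finger_force: 0.0
```

Run:
```python
exec(open('w.py').read().replace("sys.argv[1]","'w13'"))
print('yaw',np.degrees(2*np.arctan2(s['tcp_rot'][1],s['tcp_rot'][0])),tool(s,[.580,-.2402,.001]))
p=proj(c,[.588,-.244,.042]); q=np.argwhere((V>80)&(S<70)); q=q[np.hypot(*(q-p[::-1]).T)<60]
print(p,len(q)); r=cv2.minAreaRect(np.array([ray(c,b,a,.042)[:2] for a,b in q],np.float32)); print('pointer',r)
print('pointer rel tool',tool(s,[*r[0],.042]))
```

```text
19.1 [ 0.57892747 -0.24610995  0.04230771] [-0.7 -0.6 -0.2] 0.9998362145719163
yaw -27.918982905799044 [-0.00189695 -0.00573021  0.0413034 ]
[311.90075431 267.90126338] 198
pointer ((0.5916033387184143, -0.24567268788814545), (0.0038824137300252914, 0.013988658785820007), 61.798274993896484)
pointer rel tool [ 0.0109952  -0.00632154  0.00032743]
```

The cap sits well centred: its edge is within about 1.5 px of prediction and the visible seat crescent is symmetric. For the knob I got the y sign wrong, so I need −6 mm in y before descending.

Request:
{"op": "step_arm", "data": {"motion": [{"offset": [-0.002,-0.006,0.0],"twist": 0},{"offset": [-0.002,-0.006,0.02],"twist": 0},{"offset": [-0.002,-0.006,0.035],"twist": 0},{"offset": [-0.002,-0.006,0.041],"twist": 0},{"offset": [-0.002,-0.006,0.041],"twist": 0},{"offset": [-0.002,-0.006,0.041],"twist": 0}]}}

```text
time: 19.75
eef_pos: [0.5794, -0.2399, 0.0002]
tcp_rot: [0.97, -0.242, 0.0, 0.0]
contact_force: [-0.2, -0.5, 0.3]
opening: 0.997
finger_force: 0.0
```

Request:
{"op": "step_arm", "data": {"motion": [{"offset": [0,0,0],"twist": 0},{"offset": [0,0,0],"twist": 0},{"offset": [0,0,0],"twist": 0},{"offset": [0,0,0],"twist": 0},{"offset": [0,0,0],"twist": 0},{"offset": [0,0,0],"twist": 0},{"offset": [0,0,0],"twist": 0},{"offset": [0,0,0],"twist": 0}], "gripper": 0.0, "grip_force": 60}}

```text
time: 20.55
eef_pos: [0.5793, -0.2399, 0.0001]
tcp_rot: [0.97, -0.242, 0.0, 0.0]
contact_force: [0.5, 0.0, 1.2]
opening: 0.12
finger_force: 61.0
```

```bash
cat > w14.py <<'E'
exec(open('w.py').read())
print('yaw',np.degrees(2*np.arctan2(s['tcp_rot'][1],s['tcp_rot'][0])),'finger',s['finger_force'])
hz=float(sys.argv[2]); p=proj(c,s['eef_pos']+[.0106,-.0057,hz]); q=np.argwhere((V>80)&(S<70)); q=q[np.hypot(*(q-p[::-1]).T)<35]
print(p,len(q)); r=cv2.minAreaRect(np.array([ray(c,b,a,s['eef_pos'][2]+hz)[:2] for a,b in q],np.float32)); print('pointer',r)
print('pointer rel tool',tool(s,[*r[0],s['eef_pos'][2]+hz]))
E
python3 w14.py w14 0.041
```

```text
20.55 [ 5.79277352e-01 -2.39947853e-01  1.11738580e-04] [0.5 0.  1.2] 0.1203563752090073
yaw -27.958840080857577 finger 60.96453309059143
[323.43934691 291.36069493] 320
pointer ((0.5912655591964722, -0.24565550684928894), (0.004229987971484661, 0.014445987530052662), 61.85567092895508)
pointer rel tool [ 0.01328771 -0.00057588 -0.04099268]
```

Knob gripped, tool yaw matching the bar (−28°) and pointer +13 mm ahead as expected. Now lift, turn by −16.5° and hover short of the spindle so the wrist camera can see it.

Request:
{"op": "step_arm", "data": {"motion": [{"offset": [0,0,-0.03],"twist": 0},{"offset": [0,0,-0.08],"twist": 0},{"offset": [0,0,-0.12],"twist": 0},{"offset": [-0.02,-0.015,-0.13],"twist": 0},{"offset": [-0.05,-0.04,-0.13],"twist": -4},{"offset": [-0.085,-0.066,-0.13],"twist": -8},{"offset": [-0.12,-0.093,-0.13],"twist": -12},{"offset": [-0.155,-0.12,-0.13],"twist": -16.5},{"offset": [-0.19,-0.147,-0.13],"twist": -16.5},{"offset": [-0.225,-0.175,-0.13],"twist": -16.5},{"offset": [-0.25,-0.194,-0.13],"twist": -16.5},{"offset": [-0.258,-0.2,-0.13],"twist": -16.5}]}}

```text
time: 21.8
eef_pos: [0.4429, 0.0601, 0.1291]
tcp_rot: [0.995, -0.098, -0.001, -0.0]
contact_force: [0.3, -1.1, 0.3]
opening: 0.117
finger_force: 60.7
```

Request:
{"op": "step_arm", "data": {"motion": [{"offset": [0,0,0],"twist": 0},{"offset": [0,0,0],"twist": 0},{"offset": [0,0,0],"twist": 0}]}}

```text
time: 22.1
eef_pos: [0.4457, 0.0568, 0.1299]
tcp_rot: [0.995, -0.101, 0.0, 0.0]
contact_force: [0.9, -0.1, -0.4]
opening: 0.119
finger_force: 60.6
```

```bash
python3 w14.py w15 0.041
python3 - <<'E'
from h import *
im=cv2.imread('pics/w15.png'); cv2.imwrite('pics/w15c.png',cv2.resize(im[80:360,140:500],(792,592) and None,fx=2,fy=2))
E
```

```text
22.1 [0.44565161 0.05675988 0.12991588] [ 0.9 -0.1 -0.4] 0.11922896687131287
yaw -11.539956401132827 finger 60.636924505233765
[331.289709   292.96817233] 383
pointer ((0.4529329836368561, 0.053780123591423035), (0.027734076604247093, 0.008906666189432144), 9.537246704101562)
pointer rel tool [ 0.00774354  0.00147444 -0.04099709]
```

View pics/w15c.png

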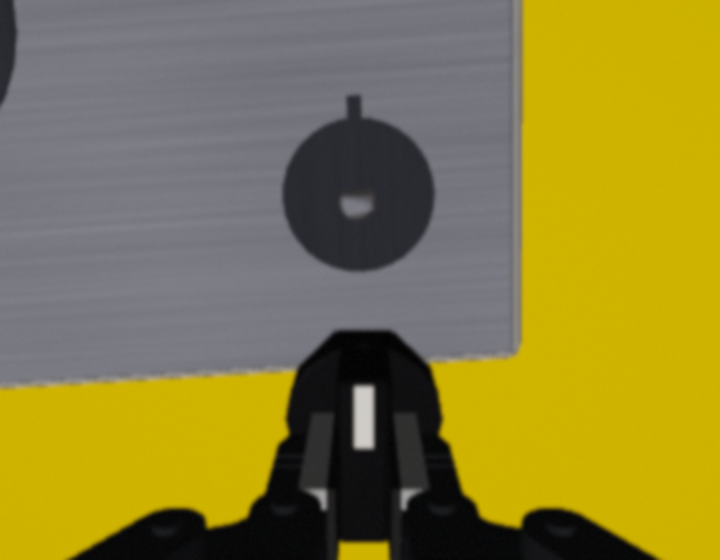

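The crop shows the pointer line at (364,417), collar centre at (358,194), tooth at (354,107) and the spindle's D tip at (357,205) with its flat towards the tooth. Everything is nearly lined up, so I'll compute the remaining shift and turn.

Run:
```python
from h import *
from plant import ctrl
im=cv2.imread('pics/w15.png'); s=ctrl.get_state(); c=ctrl.calibration('wrist')
V=cv2.cvtColor(im,cv2.COLOR_BGR2HSV)[...,2]
dark=((V<75)*255).astype(np.uint8); dark[240:]=0; dark[:,:240]=0
body=cv2.morphologyEx(dark,cv2.MORPH_OPEN,cv2.getStructuringElement(2,(15,15)))
k=blob(body>0,335,177) if 0 else max(cv2.findContours(body,0,1)[0],key=cv2.contourArea)
e=cv2.fitEllipse(plane(c,k,.063)); print('collar',e); cx=np.array(e[0])
q=np.argwhere(dark[120:140,300:335]>0)+[120,300]; q=q[q[:,0]<137]
t=np.array([ray(c,u,v,.066)[:2] for v,u in q]).mean(0); d=t-cx; print('tooth',t,np.linalg.norm(d),'yaw',np.degrees(np.arctan2(d[1],d[0])))
sp=np.argwhere(V[165:200,300:335]>90)+[165,300]
P=np.array([ray(c,u,v,.085)[:2] for v,u in sp]); T=np.array([tool(s,[*a,.085]) for a in P]); print('spindle tip in tool x/y range',T.min(0)[:2],T.max(0)[:2])
z=s['eef_pos'][2]+.041
q=np.argwhere((V[265:315,300:345]>100))+[265,300]; q=q[(q[:,1]>313)&(q[:,1]<331)&(q[:,0]<307)]
r=cv2.minAreaRect(np.array([ray(c,u,v,z)[:2] for v,u in q],np.float32)); print('pointer',r,tool(s,[*r[0],z]))
print('collar in tool',tool(s,[*cx,.063]),'yaw tool',np.degrees(2*np.arctan2(s['tcp_rot'][1],s['tcp_rot'][0])),'eef',s['eef_pos'])
```

```text
collar ((0.49504968523979187, 0.04944489523768425), (0.052341852337121964, 0.05251423269510269), 63.229862213134766)
tooth [0.52544436 0.04471813] 0.03076001751134968 yaw -8.839437804260987
spindle tip in tool x/y range [ 0.04618444 -0.00761775] [0.05130015 0.00142568]
pointer ((0.4589948356151581, 0.05476827174425125), (0.0039029140025377274, 0.014427506364881992), 78.49320983886719) [ 0.01351177 -0.00074666 -0.04099765]
collar in tool [ 0.04988212 -0.00277722  0.06690486] yaw tool -11.554106022926657 eef [0.44561294 0.05673239 0.12989619]
```

Request:
{"op": "step_arm", "data": {"motion": [{"offset": [0.02,-0.001,0],"twist": -1},{"offset": [0.04,-0.002,0],"twist": -2.7},{"offset": [0.0495,-0.0022,0],"twist": -2.7},{"offset": [0.0495,-0.0022,0.02],"twist": -2.7},{"offset": [0.0495,-0.0022,0.036],"twist": -2.7},{"offset": [0.0495,-0.0022,0.036],"twist": -2.7},{"offset": [0.0495,-0.0022,0.036],"twist": -2.7},{"offset": [0.0495,-0.0022,0.036],"twist": -2.7}]}}

```text
time: 22.95
eef_pos: [0.4946, 0.0499, 0.0949]
tcp_rot: [0.997, -0.077, 0.001, 0.0]
contact_force: [-0.2, 1.2, -1.3]
opening: 0.119
finger_force: 60.7
```

Run:
```python
from h import *
from plant import ctrl
s=ctrl.get_state(); print(s['eef_pos'],s['contact_force'],np.degrees(2*np.arctan2(s['tcp_rot'][1],s['tcp_rot'][0])))
# target TCP: where it was seen from, plus the shift
from scipy.spatial.transform import Rotation as R
r=np.radians(-11.55); x=np.array([np.cos(r),np.sin(r)]); y=np.array([np.sin(r),-np.cos(r)])
t=np.array([.44561,.05673])+.0495*x-.0022*y; print(t,tool(s,[*t,.071]))
c=ctrl.calibration('wrist'); im=ctrl.read_camera('wrist'); cv2.imwrite('pics/w16.png',im)
```

```text
[0.4946188  0.04988561 0.09485147] [-0.22557207  1.2316475  -1.25740911] -8.786164166497235
[0.49454813 0.04897441] [3.01824244e-05 9.13021908e-04 2.38514823e-02]
```

Request:
{"op": "step_arm", "data": {"motion": [{"offset": [0,0.0005,0.005],"twist": 0},{"offset": [0,0.0005,0.01],"twist": 0},{"offset": [0,0.0005,0.012],"twist": 0},{"offset": [0,0.0005,0.012],"twist": 0}]}}

```text
time: 23.4
eef_pos: [0.4933, 0.0498, 0.0812]
tcp_rot: [0.997, -0.076, -0.001, -0.0]
contact_force: [0.3, 0.1, 0.1]
opening: 0.122
finger_force: 60.6
```

Request:
{"op": "step_arm", "data": {"motion": [{"offset": [0,0,0.002],"twist": 0},{"offset": [0,0,0.004],"twist": 0},{"offset": [0,0,0.004],"twist": 0}]}}

```text
time: 23.7
eef_pos: [0.4935, 0.0496, 0.0775]
tcp_rot: [0.997, -0.076, -0.0, 0.0]
contact_force: [-0.2, -0.9, -0.9]
opening: 0.12
finger_force: 60.6
```

It's 7 mm past the tip with no force, so the hole is engaged. Continuing.

Request:
{"op": "step_arm", "data": {"motion": [{"offset": [0,0,0.002],"twist": 0},{"offset": [0,0,0.004],"twist": 0},{"offset": [0,0,0.006],"twist": 0},{"offset": [0,0,0.006],"twist": 0}]}}

```text
time: 24.1
eef_pos: [0.4935, 0.0496, 0.0714]
tcp_rot: [0.997, -0.076, -0.0, 0.0]
contact_force: [-0.9, -1.5, -0.6]
opening: 0.122
finger_force: 60.6
```

Request:
{"op": "step_arm", "data": {"motion": [{"offset": [0,0,0.001],"twist": 0},{"offset": [0,0,0.002],"twist": 0},{"offset": [0,0,0.003],"twist": 0},{"offset": [0,0,0.003],"twist": 0}]}}

```text
time: 24.5
eef_pos: [0.4937, 0.0496, 0.0689]
tcp_rot: [0.997, -0.076, -0.0, 0.0]
contact_force: [-4.1, -1.0, 2.8]
opening: 0.119
finger_force: 61.1
```

Request:
{"op": "step_arm", "data": {"motion": [{"offset": [0,0,0.001],"twist": 0},{"offset": [0,0,0.002],"twist": 0},{"offset": [0,0,0.002],"twist": 0},{"offset": [0,0,0.002],"twist": 0}]}}

```text
time: 24.9
eef_pos: [0.4937, 0.0496, 0.0669]
tcp_rot: [0.997, -0.076, -0.0, 0.0]
contact_force: [-5.0, -1.4, 4.5]
opening: 0.121
finger_force: 61.3
```

Request:
{"op": "step_arm", "data": {"motion": [{"offset": [0,0,0.001],"twist": 0},{"offset": [0,0,0.001],"twist": 0},{"offset": [0,0,0.001],"twist": 0}]}}

```text
time: 25.2
eef_pos: [0.4937, 0.0496, 0.0659]
tcp_rot: [0.997, -0.076, -0.0, 0.0]
contact_force: [-4.5, -1.6, 4.6]
opening: 0.116
finger_force: 61.4
```

Request:
{"op": "step_arm", "data": {"motion": [{"offset": [0,0,0.001],"twist": 0},{"offset": [0,0,0.001],"twist": 0},{"offset": [0,0,0.001],"twist": 0}]}}

```text
time: 25.5
eef_pos: [0.4937, 0.0496, 0.065]
tcp_rot: [0.997, -0.076, -0.0, 0.0]
contact_force: [-4.6, -2.7, 5.8]
opening: 0.122
finger_force: 61.5
```

Request:
{"op": "step_arm", "data": {"motion": [{"offset": [0,0,0.001],"twist": 0},{"offset": [0,0,0.001],"twist": 0},{"offset": [0,0,0.001],"twist": 0}]}}

```text
time: 25.8
eef_pos: [0.4938, 0.0496, 0.0649]
tcp_rot: [0.997, -0.076, -0.0, 0.0]
contact_force: [-6.9, -1.5, 10.6]
opening: 0.122
finger_force: 62.0
```

The force jumped to 10.6 N at TCP z = 0.065, the expected bottom stop, so the spindle is fully pressed. Handing in with the knob held.

```bash
python3 -c "
from plant import ctrl
s=ctrl.get_state(); print(s['contact_force'],s['finger_force'],s['eef_pos']); print(ctrl.sign_off())"
```

```text
[-6.94838292 -1.46969809 10.58206925] 62.02557563781738 [0.49382357 0.04962438 0.06488557]
the job is handed in; nothing more can be done
None
```

I handed the job in after about 26 s with the head and cap placed on the burner seat and let go, and the knob home and still held pressed at the spindle's bottom stop; no verdict came back, and I did no last camera check of the bystanders.

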